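# Sort coax adapters through a flap diverter

### The job

Sort the two loose coax adapters on the bench through the parts diverter, so that each ends up in the bay that already holds one of its own kind (straight with straight, tee with tee). Before each adapter goes into the hopper, the front lever must stand fully over to the side that sends it to its bay: the flap leans the way the lever leans and shuts off the bay on that side. Leave the dish, the small box, the drilled block and the bottle where they stand.

Things in the scene. Friction and masses are not known exactly. Their poses are not given: they have to be found in the camera images.
- diverter: Fixed white sheet-metal diverter, front to its own -x, left bay at +y; origin under the base centre. Base 108 x 268 x 6 mm, housing 88 (x) x 256 (y) x 130 mm high; on its middle a hopper 88 x 118 mm outside rises to 200 mm. Walls 4 mm. The bays, with clear windows and roofs, are closed all round: parts get in only through the hopper.
- mouth (a point): Centre of the hopper's open rim, 200 mm above the bench; opening 80 mm (diverter x) by 110 mm (diverter y), straight walls. z up, axes as the diverter's.
- flap (a joint): Angle of flap and lever, one rigid piece. 0 upright; +0.61 (stop) leans to the diverter's left (+y), flap shuts the left bay, parts fall into the RIGHT bay; -0.61 (stop) leans right, parts fall into the LEFT bay. Fully over: beyond 0.5 either way. Friction 0.12 N m (about 1 N at the knob); stays where left, starts anywhere.
- left_bay (a point): Floor centre of the left bay: diverter y +70 to +124 mm, x -40 to +40 mm, floor 6 mm above the bench. A chute leads down to it from the flap.
- right_bay (a point): Floor centre of the right bay, mirrored: diverter y -70 to -124 mm.
- pivot (a point): Point on the lever's turning axis (parallel to the diverter's x) where the lever rod starts: 75 mm in front of the diverter's middle, 31 mm clear of its front face, 105 mm above the bench.
- lever_knob (a point): Centre of the lever's black ball knob, 20 mm dia., 122 mm from the pivot on a straight round steel rod 8 mm dia. Push rod or knob sideways. Knob 227 mm above the bench when upright; 205 mm, and 70 mm off the middle, when fully over.
- straight_1: Loose straight coax adapter: plain metal barrel 36 mm long, 14.4 mm across, with a 16 mm square collar 8 mm long round its middle; lies flat. Origin under its middle at bench level, its y along the barrel. 30 g. Grip 16 mm across the collar or 36 mm over the ends.
- tee_1: Loose tee coax adapter: plain metal, 30 x 36 x 16 mm: a 36 mm barrel along its y (7 mm to the +x side) with a branch out to -x, 14.4 mm across; lies flat. Origin under the middle of the 30 x 36 mm outline at bench level. 30 g. Grip 30 mm along x (branch end to collar, at y = 0), or 36 mm over the barrel ends (at x = 7 mm).
- straight_ref: The same kind of straight adapter, already in one bay (left or right, varies), shows where straight ones go. Origin under its middle.
- tee_ref: The same kind of tee adapter, already in the other bay, shows where tees go. Origin under its middle.
- petri: Bystander: round clear dish, 61 mm dia., 13 mm high, origin under its centre.
- gel_box: Bystander: flat black box with clear lid, 46 x 46 x 16 mm, origin under its centre.
- drilled_block: Bystander: metal block with three holes in its top, 30 (x) x 50 (y) x 25 mm, origin under its centre.
- wash_bottle: Bystander: tall white wash bottle with a red cap and a bent spout, 68 x 85 x 192 mm, origin under its centre.

How it is judged:
By the outcome, as a careful person would: the job done as asked, in the order asked, and still so for the second after the job is handed in, with the robot touching nothing.
It also fails if it takes over 72 s, if anything falls off the work surface, if the arm or the gripper's body presses on something with over 40 N, if the wrist force passes 120 N, or if a joint passes its speed limit or range.

### The arm

A 6-joint arm with a two-finger parallel gripper is mounted at the origin on a cart in front of the work surface, level with it; the furniture and walls round the work are solid. World frame = base frame: x ahead of the robot, y to its left, z up, the work surface at z = 0. Lengths are in m, angles in rad, forces in N, time in s.
With the tool pointing down it reaches from about 0.3 to 1 m from the base axis. Payload 5.1 kg.
Tool frame: the origin (TCP) lies midway between the tips of the shut fingers; the grasp point (between the pads) lies 19 mm behind it (r.grasp_offset is the distance from the TCP to the grasp point, in m); z points along the fingers, y is the direction in which the jaws open and shut (so a half turn about z gives the same grasp; the last joint's range is limited). The gripper opens to 95 mm and grips with 3 to 60 N. Pads are 20 mm wide; open, the fingers measure 119 mm over their backs; the gripper's body (75 mm by 180 mm) begins 59 mm behind the grasp point.
Start: joints at [-1.27, 0.124, 1.65, -0, 1.367, -0.083], TCP at [0.243, -0.603, 0.215] pointing down, gripper open.
Joint ranges: [-2.61, 2.61], [-1.02, 2.33], [0.03, 2.71], [-1.35, 4.49], [0.32, 2.68], [-2.91, 2.91]. Speed limits (rad/s): [2.57, 2.57, 3.14, 3.14, 3.14, 3.14].

### API

Orientations are given as a unit quaternion [x, y, z, w].
In Python, from station import r, eyes gives the robot as it stands.
- The arm moves only by the tool send_rows, never from a script. Its argument "increments" is a list that holds one entry, the list of rows, each a list of 5 numbers: the shift along the tool's x, y, z scaled (see below), then the turn about the tool's z scaled (see below), then the gripper command: -1 is shut, 1 is fully open, values between are in proportion. A call has exactly 10 rows; each row shifts and turns the commanded pose from where the row before left it, along the tool's axes as they then stand; what a row does not reach is not made up. The controller multiplies each number of a shift by 3 cm and each number of a turn by 360 degrees. A row lasts 1/8 s, in which the tool goes at most 62.5 mm and 10.7 degrees, less where a joint would pass 70% of its speed; a pose out of reach is approached as far as the arm can. A call with a number of a shift or a turn outside -1 to 1 is refused whole. A call with a gripper value outside its range is refused whole. The fingers move at their own pace and stop on an object; "newtons" is the grip in N (left out, the last holds). Time passes only in rows, so rows that do not move let the fingers close, or fill a call up. It gives the time, the measured TCP pose, the force and the opening at its end, in the units of the state.
- r.get_state(): the state, without advancing time (a new reading comes with each control period).
- eyes.grab_frame(name): name is "scene" or "side" or "wrist"; returns a dict with "img" (480x640x3 uint8, red, green, blue), "depth" (480x640 float32, m along the optical axis (not along the pixel's ray), 0 where there is no reading), "intrinsics" (3x3 intrinsics, pixels), "eye" and "rotation" of the camera in the world. Camera axes: x right, y down, z forward; pixel columns grow to the right and rows downward; lengths in m; the calibration is good to about 2 mm. A picture is of the moment at which its call begins.
- r.job_done(): hands the job in, once; it reports no verdict.
The state is a dict: "clock": time; "qpos": joint angles; "joint_velocities": joint speeds; "tau": joint torques, N m; "ee_pos": TCP position; "eef_rot": TCP orientation; "ft_force": force on the tool from outside, world axes, zero at the start; "wrist_torque": the same for the moment, N m; "opening": finger opening in m.
Only numpy, scipy, OpenCV 4.12 (cv2) and the standard library are available. Lean on these libraries where they do the work, as an engineer would, in place of code of your own. Each camera call takes 0.05 s, during which the arm holds its last target. There are 200 camera calls.

## Working session

There is one attempt and no reset: what is moved stays moved. The work goes in short steps, Python scripts to look and compute and a tool call to move; the robot and the scene stay as the last step left them, time stands still between calls to the robot, and variables do not carry over. Pictures are saved under pics/ and viewed, about 8 in all and at most 12, crops included, and the job is handed in when it is done.

Besides the shell and the picture viewer there is one more tool, called after "Request:" as name(argument=value, ...) on one line, values as JSON. send_rows: Moves the arm, as the interface text tells. Shifts and turns lie within -1 to 1; 1 stands for 3 cm of shift or 360 degrees of turn. Its arguments: {"type":"object","properties":{"increments":{"type":"array","items":{"type":"array","items":{"type":"array","items":{"type":"number","minimum":-1,"maximum":1}}}},"newtons":{"type":"number"}},"required":["increments"]}

```bash
ls; mkdir -p pics
cat > h.py <<'E'
import numpy as np, cv2, pickle
from station import r, eyes
def grab(n,save=None):
    f=eyes.grab_frame(n)
    if save: cv2.imwrite('pics/'+save,cv2.cvtColor(f['img'],cv2.COLOR_RGB2BGR))
    return f
def cloud(f):
    K=np.array(f['intrinsics']);d=f['depth'];v,u=np.mgrid[:480,:640]
    P=np.stack([(u-K[0,2])/K[0,0]*d,(v-K[1,2])/K[1,1]*d,d],-1)
    W=P@np.array(f['rotation']).T+np.array(f['eye']);W[d==0]=np.nan
    return W
def onplane(f,u,v,z):
    K=np.array(f['intrinsics']);c=np.array([(u-K[0,2])/K[0,0],(v-K[1,2])/K[1,1],1])
    d=np.array(f['rotation'])@c;e=np.array(f['eye']);return e+d*(z-e[2])/d[2]
E
python3 - <<'E'
from h import *
for n in ('scene','side'):
    f=grab(n,n+'1.png'); pickle.dump(f,open(n+'.pkl','wb'));print(n,f['eye'],np.round(f['rotation'],2).tolist())
a=cv2.imread('pics/scene1.png');b=cv2.imread('pics/side1.png')
s=r.get_state();print({k:np.round(v,3).tolist() for k,v in s.items()})
E
```

```text
pics
scene [ 0.64380039 -0.39083549  0.92840508] [0.97, 0.07, -0.02, -0.25]
side [0.59921858 0.72165754 1.11953067] [0.01, 0.95, -0.31, -0.01]
{'clock': 0.1, 'qpos': [-1.27, 0.124, 1.652, -0.0, 1.367, -0.083], 'joint_velocities': [-0.002, -0.001, -0.003, -0.002, -0.0, -0.001], 'tau': [0.0, -41.888, -36.11, 0.078, 0.046, -0.0], 'ee_pos': [0.243, -0.602, 0.214], 'eef_rot': [0.982, 0.191, -0.0, -0.001], 'ft_force': [-0.265, 0.455, 0.316], 'wrist_torque': [-0.008, -0.019, -0.062], 'opening': 0.095}
```

View pics/scene1.png

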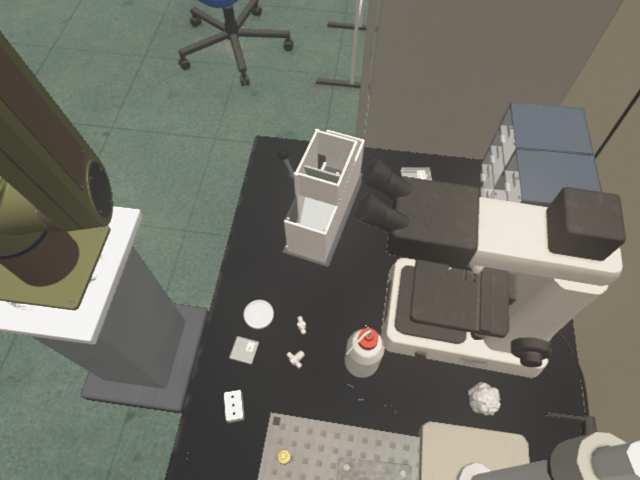

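View pics/side1.png

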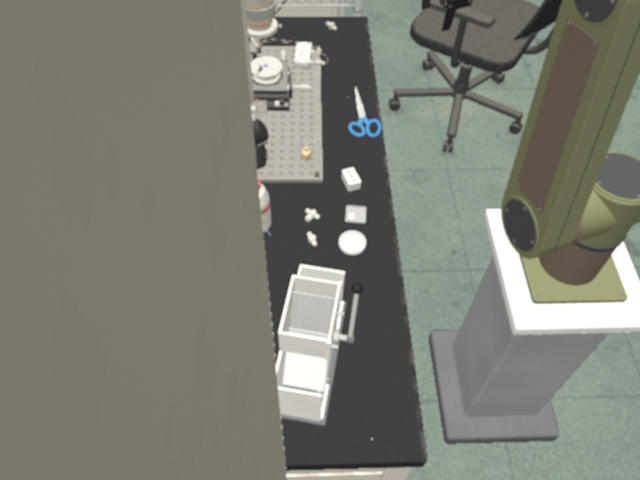

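Run:
```python
from h import *
for n in ('scene','side'):
    f=pickle.load(open(n+'.pkl','rb'));W=cloud(f);print(n,'R',np.round(f['rotation'],3).tolist())
    pts={'scene':[(283,155),(296,178),(259,314),(302,325),(296,358),(244,350),(234,406),(364,352),(368,338),(304,132),(362,140),(340,207),(296,198)],
     'side':[(357,288),(346,338),(352,242),(312,239),(312,215),(355,214),(351,179)]}[n]
    for u,v in pts: print((u,v),np.round(W[v,u],3), 'z0',np.round(onplane(f,u,v,0.2),3))
f=pickle.load(open('scene.pkl','rb'));W=cloud(f)
m=(abs(W[...,2]-.2)<.006)&(W[...,0]>.35)&(W[...,0]<.75)&(W[...,1]>-.5)&(W[...,1]<.4)
g=pickle.load(open('side.pkl','rb'));V=cloud(g)
m2=(abs(V[...,2]-.2)<.006)&(V[...,0]>.35)&(V[...,0]<.75)&(V[...,1]>-.5)&(V[...,1]<.4)
for X in (W[m],V[m2]):
    print(len(X),cv2.minAreaRect(X[:,:2].astype(np.float32)),X.min(0),X.max(0))
a=cv2.cvtColor(f['img'],cv2.COLOR_RGB2BGR)
b=cv2.cvtColor(g['img'],cv2.COLOR_RGB2BGR)
A=cv2.resize(a[120:270,265:395],None,fx=4,fy=4,interpolation=3)[:600]
B=cv2.resize(b[255:435,262:372],None,fx=3.3,fy=3.3,interpolation=3)[:600]
h=max(A.shape[0],B.shape[0]);C=np.zeros((600,A.shape[1]+B.shape[1],3),np.uint8);C[:A.shape[0],:A.shape[1]]=A;C[:B.shape[0],A.shape[1]:]=B
print(C.shape)
cv2.imwrite('pics/crop.png',cv2.resize(C,(min(800,C.shape[1]),600)))
```

```text
Traceback (most recent call last):
  File "h.py", line 10, in cloud
    W=P@np.array(f['rotation']).T+np.array(f['eye']);W[d==0]=np.nan
      ~^~~~~~~~~~~~~~~~~~~~~~~~~~
ValueError: matmul: Input operand 1 has a mismatch in its core dimension 0, with gufunc signature (n?,k),(k,m?)->(n?,m?) (size 4 is different from 3)
```

```bash
sed -i "s/np.array(f\['rotation'\])/Rotation.from_quat(f['rotation']).as_matrix()/;1a from scipy.spatial.transform import Rotation" h.py
cat > m.py <<'E'
from h import *
for n in ('scene','side'):
    f=pickle.load(open(n+'.pkl','rb'));W=cloud(f)
    pts={'scene':[(283,155),(296,178),(259,314),(302,325),(296,358),(244,350),(234,406),(364,352),(368,338),(304,132),(362,140),(340,207),(296,198)],
     'side':[(357,288),(346,338),(352,242),(312,239),(312,215),(355,214),(351,179)]}[n]
    for u,v in pts: print((u,v),np.round(W[v,u],3), 'z.2',np.round(onplane(f,u,v,0.2),3))
f=pickle.load(open('scene.pkl','rb'));W=cloud(f)
g=pickle.load(open('side.pkl','rb'));V=cloud(g)
for X in (W,V):
    m=(abs(X[...,2]-.2)<.006)&(X[...,0]>.3)&(X[...,0]<.75)&(X[...,1]>-.5)&(X[...,1]<.4)
    X=X[m];print(len(X),cv2.minAreaRect(X[:,:2].astype(np.float32)),X.min(0),X.max(0))
a=cv2.cvtColor(f['img'],cv2.COLOR_RGB2BGR)
b=cv2.cvtColor(g['img'],cv2.COLOR_RGB2BGR)
A=cv2.resize(a[120:270,270:375],None,fx=4,fy=4,interpolation=3)[:600]
B=cv2.resize(b[255:435,262:372],None,fx=3.3,fy=3.3,interpolation=3)[:600]
C=np.zeros((600,A.shape[1]+B.shape[1],3),np.uint8);C[:A.shape[0],:A.shape[1]]=A;C[:B.shape[0],A.shape[1]:]=B
cv2.imwrite('pics/crop.png',C)
E
python3 m.py
```

```text
(283, 155) [0.501 0.178 0.226] z.2 [0.495 0.198 0.2  ]
(296, 178) [0.528 0.155 0.189] z.2 [0.529 0.147 0.2  ]
(259, 314) [ 0.479 -0.065  0.014] z.2 [ 0.513 -0.131  0.2  ]
(302, 325) [ 0.57  -0.076  0.013] z.2 [ 0.585 -0.14   0.2  ]
(296, 358) [ 0.568 -0.144  0.014] z.2 [ 0.584 -0.194  0.2  ]
(244, 350) [ 0.465 -0.142  0.013] z.2 [ 0.501 -0.193  0.2  ]
(234, 406) [ 0.471 -0.25   0.025] z.2 [ 0.504 -0.277  0.2  ]
(364, 352) [ 0.692 -0.147  0.121] z.2 [ 0.687 -0.171  0.2  ]
(368, 338) [ 0.695 -0.132  0.153] z.2 [ 0.692 -0.147  0.2  ]
(304, 132) [ 0.372  1.129 -0.766] z.2 [0.527 0.263 0.2  ]
(362, 140) [0.645 0.317 0.133] z.2 [0.645 0.258 0.2  ]
(340, 207) [0.616 0.162 0.095] z.2 [0.62  0.093 0.2  ]
(296, 198) [0.526 0.151 0.127] z.2 [0.537 0.101 0.2  ]
(357, 288) [0.501 0.191 0.232] z.2 [0.497 0.172 0.2  ]
(346, 338) [0.516 0.227 0.115] z.2 [0.523 0.269 0.2  ]
(352, 242) [ 0.479 -0.061  0.012] z.2 [0.5   0.072 0.2  ]
(312, 239) [ 0.57  -0.066  0.019] z.2 [0.574 0.063 0.2  ]
(312, 215) [ 0.568 -0.137  0.016] z.2 [0.573 0.006 0.2  ]
(355, 214) [ 0.468 -0.134  0.021] z.2 [0.49  0.005 0.2  ]
(351, 179) [ 0.471 -0.238  0.026] z.2 [ 0.491 -0.085  0.2  ]
521 ((0.5649909377098083, 0.2107788473367691), (0.12469296157360077, 0.12058687210083008), 77.91263580322266) [0.49868172 0.14060051 0.19401382] [0.63582643 0.27650339 0.20506822]
803 ((0.5658860206604004, 0.2127583622932434), (0.12518176436424255, 0.12291519343852997), 77.79960632324219) [0.49904102 0.14053894 0.19400944] [0.63723438 0.27908124 0.20557855]
```

View pics/crop.png

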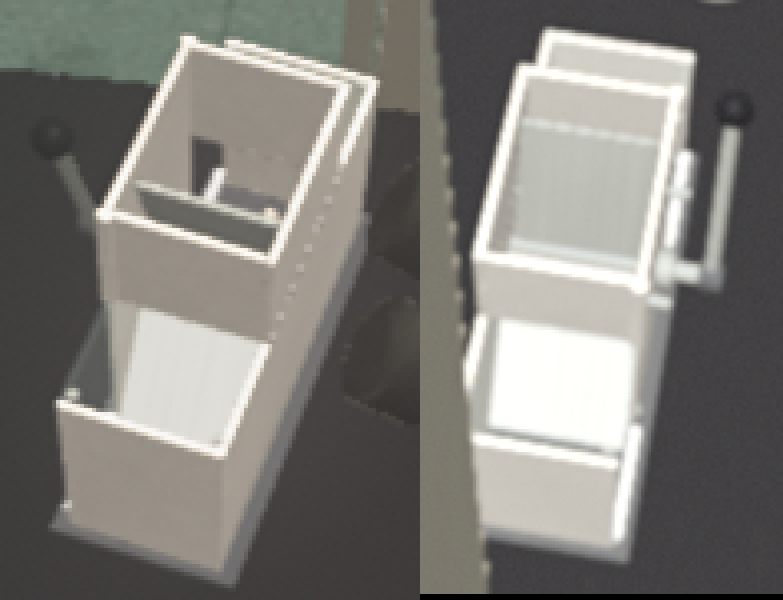

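Run:
```python
from h import *
f=pickle.load(open('scene.pkl','rb'));g=pickle.load(open('side.pkl','rb'))
C=[]
for F,L in ((f,[(316.7,130),(356,142.5),(295.5,173),(338.7,184.5)]),(g,[(262+(522-420)/3.3,255+70/3.3),(262+(680-420)/3.3,255+90/3.3),(262+(478-420)/3.3,255+258/3.3),(262+(643-420)/3.3,255+288/3.3)])):
    P=np.array([onplane(F,u,v,.2)[:2] for u,v in L]);print(P.round(3).tolist(),P.mean(0))
    R=cv2.minAreaRect(P.astype(np.float32));print(R)
for F in (f,g):
    X=cloud(F);m=(abs(X[...,2]-.2)<.006)&(X[...,0]>.518)&(X[...,0]<.75)&(X[...,1]>.05)&(X[...,1]<.4)
    print(cv2.minAreaRect(X[m][:,:2].astype(np.float32)))
    # adapters, etc.: segments 5..60mm high
    m=(X[...,2]>.006)&(X[...,2]<.05)&(X[...,0]>.42)&(X[...,0]<.62)&(X[...,1]>-.3)&(X[...,1]<-.02)
    n,l,s,c=cv2.connectedComponentsWithStats(m.astype(np.uint8))
    for i in range(1,n):
        if s[i,4]>20:
            Q=X[l==i];print(s[i,4],c[i].round(1),np.round(cv2.minAreaRect(Q[:,:2].astype(np.float32))[0],3),np.round(cv2.minAreaRect(Q[:,:2].astype(np.float32))[1:][0],3),cv2.minAreaRect(Q[:,:2].astype(np.float32))[2],Q[:,2].max().round(3))
w=grab('wrist','wrist1.png');print(w['eye'],Rotation.from_quat(w['rotation']).as_matrix().round(3).tolist(),w['intrinsics'][0])
a=cv2.cvtColor(f['img'],cv2.COLOR_RGB2BGR);b=cv2.cvtColor(g['img'],cv2.COLOR_RGB2BGR)
A=cv2.resize(a[295:385,270:340],(420,540),interpolation=3);B=cv2.resize(b[195:260,290:335],(374,540),interpolation=3)
cv2.imwrite('pics/ad.png',np.hstack([A,B]))
```

```text
[[0.552, 0.271], [0.634, 0.25], [0.526, 0.158], [0.611, 0.143]] [0.58087141 0.20559341]
((0.5812432765960693, 0.20549368858337402), (0.11588429659605026, 0.08630915731191635), 77.37498474121094)
[[0.611, 0.145], [0.526, 0.159], [0.634, 0.257], [0.551, 0.276]] [0.58042752 0.20936587]
((0.5804920792579651, 0.2086097151041031), (0.1194540336728096, 0.08656519651412964), 77.8235855102539)
((0.5801889896392822, 0.20768886804580688), (0.12466851621866226, 0.0900115966796875), 78.13640594482422)
687 [258.7 313.6] [ 0.478 -0.063] [0.06  0.061] 12.372830390930176 0.019
108 [301.6 324.6] [ 0.568 -0.074] [0.014 0.036] 9.533391952514648 0.018
568 [244.3 349.8] [ 0.465 -0.141] [0.047 0.047] 82.41239166259766 0.019
170 [296.1 357.9] [ 0.568 -0.14 ] [0.03  0.036] 65.0246810913086 0.019
523 [234.  405.5] [ 0.469 -0.248] [0.03  0.051] 16.901193618774414 0.029
1318 [290.2 430.1] [ 0.579 -0.275] [0.051 0.083] 88.81912231445312 0.022
((0.5819793343544006, 0.2094336897134781), (0.12516649067401886, 0.0901976078748703), 78.00218200683594)
565 [305.6 172.1] [ 0.579 -0.273] [0.055 0.079] 87.86526489257812 0.03
304 [350.2 178. ] [ 0.471 -0.259] [0.043 0.079] 17.638940811157227 0.034
377 [355.1 214. ] [ 0.467 -0.146] [0.067 0.051] 79.50119018554688 0.024
129 [310.8 214. ] [ 0.567 -0.148] [0.047 0.033] 88.85679626464844 0.023
523 [351.5 241.6] [ 0.48  -0.064] [0.062 0.067] 21.27181053161621 0.022
88 [311.3 238.3] [ 0.572 -0.074] [0.016 0.039] 20.842357635498047 0.022
[ 0.31118316 -0.57460552  0.38331133] [[0.376, -0.894, -0.243], [-0.927, -0.363, -0.096], [-0.003, 0.261, -0.965]] [374.8697352    0.         321.03448893]
```

View pics/ad.png

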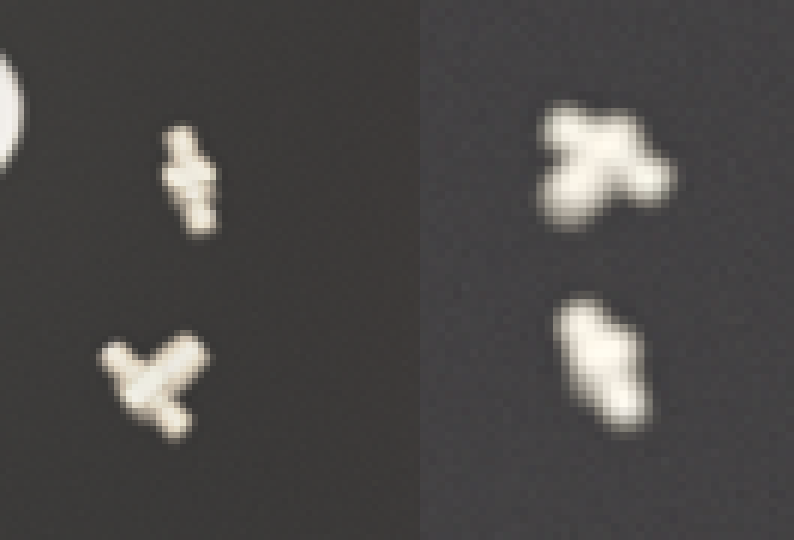

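Request:
send_rows(increments=[[[0,0,-0.2,-0.028,1],[0,0,-0.2,-0.028,1],[0,0,-0.2,-0.028,1],[0,0,-0.2,-0.028,1],[0,0,-0.2,-0.028,1],[0,0,-0.2,-0.028,1],[0,0,-0.2,-0.028,1],[0,0,-0.2,-0.028,1],[0,0,-0.2,-0.028,1],[0,0,-0.2,-0.028,1]]])

```text
clock: 1.4
ee_pos: [0.2433, -0.6025, 0.2743]
eef_rot: [0.476, 0.879, 0.0, -0.0]
ft_force: [-0.3, 0.4, -0.2]
opening: 0.095
```

```bash
cat >> h.py <<'E'
def pose():
    s=r.get_state();R=Rotation.from_quat(s['eef_rot']).as_matrix()
    return s,R,np.degrees(np.arctan2(R[1,0],R[0,0]))
def go(x,y,z,phi=None):
    "delta to target: tool-axis units now (before turning) and after turning to phi"
    s,R,p=pose();d=np.array([x,y,z])-s['ee_pos']
    print('t',round(s['clock'],2),'tcp',np.round(s['ee_pos'],4),'phi',round(p,2),'F',np.round(s['ft_force'],1),'op',round(s['opening'],4))
    t=0
    if phi is not None: t=-((phi-p+180)%360-180)
    c=np.radians(p-t);c2=lambda a:np.array([[np.cos(a),np.sin(a),0],[np.sin(a),-np.cos(a),0],[0,0,-1]])
    print(' units now',np.round(c2(np.radians(p))@d/.03,2),'after turn',np.round(c2(c)@d/.03,2),'turn',round(t/360,4))
E
python3 -c "
from h import *
go(.60,-.09,.25,190)"
```

```text
t 1.4 tcp [ 0.2433 -0.6025  0.2743] phi 123.12 F [-0.3  0.4 -0.2] op 0.095
 units now [ 7.81 19.29  0.81] after turn [-14.68  14.76   0.81] turn -0.1858
```

Request:
send_rows(increments=[[[0,0,0,-0.0265,1],[0,0,0,-0.0265,1],[0,0,0,-0.0265,1],[0,0,0,-0.0265,1],[0,0,0,-0.0265,1],[0,0,0,-0.0265,1],[0,0,0,-0.0268,1],[-0.98,0.98,0,0,1],[-0.98,0.98,0,0,1],[-0.98,0.98,0,0,1]]])

```text
clock: 2.65
ee_pos: [0.3451, -0.4943, 0.2707]
eef_rot: [-0.061, 0.998, -0.004, -0.012]
ft_force: [0.2, 0.3, -0.5]
opening: 0.0947
```

Request:
send_rows(increments=[[[-0.98,0.98,0,0,1],[-0.98,0.98,0,0,1],[-0.98,0.98,0,0,1],[-0.98,0.98,0,0,1],[-0.98,0.98,0,0,1],[-0.98,0.98,0,0,1],[-0.98,0.98,0,0,1],[-0.98,0.98,0.2,0,1],[-0.98,0.98,0.3,0,1],[-0.98,0.98,0.3,0,1]]])

```text
clock: 3.9
ee_pos: [0.6006, -0.1671, 0.2376]
eef_rot: [-0.061, 0.998, -0.004, -0.012]
ft_force: [0.6, -1.0, 0.3]
opening: 0.0951
```

```bash
python3 -c "
from h import *
go(.571,.095,.25,168)
f=grab('wrist','w2.png');pickle.dump(f,open('w2.pkl','wb'))
X=cloud(f)
m=(X[...,2]>.005)&(X[...,2]<.05)&(X[...,0]>.42)&(X[...,0]<.64)&(X[...,1]>-.3)&(X[...,1]<-.02)
n,l,s,c=cv2.connectedComponentsWithStats(m.astype(np.uint8))
for i in range(1,n):
    if s[i,4]>40:
        Q=X[l==i][:,:2].astype(np.float32);q=cv2.minAreaRect(Q);print(s[i,4],c[i].round(1),np.round(q[0],4),np.round(q[1],4),round(q[2],1),X[l==i][:,2].max().round(3))
"
```

```text
t 3.9 tcp [ 0.6006 -0.1671  0.2376] phi -173.05 F [ 0.6 -1.   0.3] op 0.0951
 units now [-0.08  8.79 -0.41] after turn [ 2.78  8.34 -0.41] turn 0.0526
1983 [258.3  71. ] [ 0.4674 -0.2452] [0.0306 0.0501] 17.6 0.027
2386 [367.6  81.3] [ 0.463  -0.1383] [0.0461 0.0464] 82.8 0.018
3174 [442.3 105.1] [ 0.476  -0.0605] [0.0605 0.0612] 33.4 0.016
4985 [223.5 188.3] [ 0.588 -0.274] [0.0533 0.1043] 89.1 0.021
565 [350.8 185.2] [ 0.5674 -0.1381] [0.0299 0.0354] 53.0 0.018
407 [414.7 193.5] [ 0.5665 -0.0716] [0.0159 0.0362] 23.5 0.017
```

View pics/w2.png

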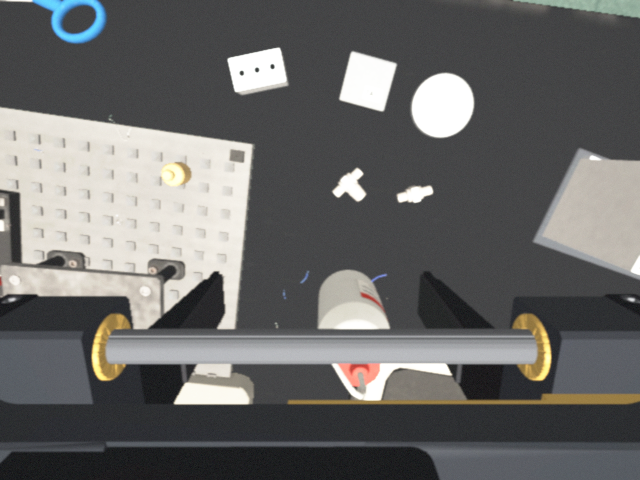

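Request:
send_rows(increments=[[[0,0.9,-0.3,0,1],[0,0.9,-0.3,0,1],[0,0.9,-0.3,0,1],[0,0.9,-0.3,0,1],[0,0.9,0,0,1],[0,0.9,0,0,1],[0,0.9,0,0,1],[0,0.9,0,0,1],[0,0.9,0,0,1],[0,0.6,0,0,1]]])

```text
clock: 5.2
ee_pos: [0.5689, 0.092, 0.2722]
eef_rot: [-0.061, 0.998, -0.004, -0.012]
ft_force: [0.1, 0.1, 0.5]
opening: 0.095
```

```bash
python3 -c "
from h import *
go(.571,.095,.25,168)
f=grab('wrist','w3.png');pickle.dump(f,open('w3.pkl','wb'))
"
```

```text
t 5.2 tcp [0.5689 0.092  0.2722] phi -173.01 F [0.1 0.1 0.5] op 0.095
 units now [-0.08  0.09  0.74] after turn [-0.05  0.11  0.74] turn 0.0527
```

View pics/w3.png

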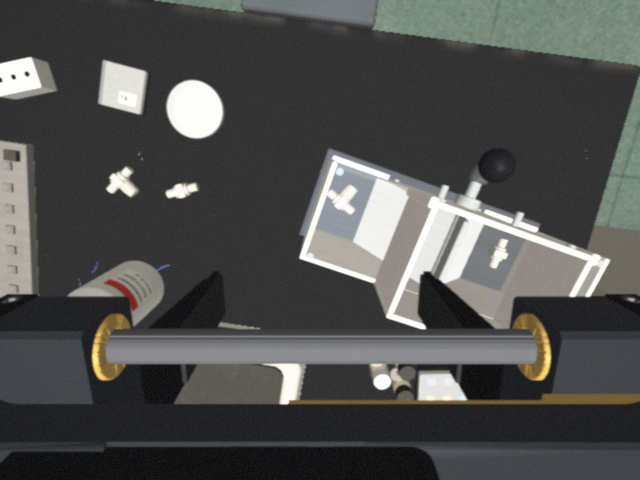

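```bash
cat >> h.py <<'E'
C=np.array([.581,.2085]);YA=np.radians(-12.);XD=np.array([np.cos(YA),np.sin(YA)]);YD=np.array([-np.sin(YA),np.cos(YA)])
def dw(x,y): return C+x*XD+y*YD
def wd(p): p=np.array(p)[:2]-C; return np.round([p@XD,p@YD],4)
E
python3 -c "
from h import *
f=pickle.load(open('w3.pkl','rb'));X=cloud(f)
for p in [(434,203),(604,263),(391,315)]: print(onplane(f,*p,.2).round(4),wd(onplane(f,*p,.2)))
print('knob',wd(X[165,497]),X[165,497], wd(onplane(f,497,165,.222)))
print('pivotend',wd(X[203,470]),X[203,470])
print('base',wd(onplane(f,331,150,.006)))
x,y=dw(-.075,.02);print(x,y);go(x,y,.27,168)
"
```

```text
[0.5257 0.1612 0.2   ] [-0.0443 -0.0578]
[0.5516 0.283  0.2   ] [-0.0443  0.0668]
[0.6073 0.1466 0.2   ] [ 0.0386 -0.0551]
knob [-0.0768 -0.042 ] [0.49715556 0.1833587  0.22816237] [-0.0775 -0.0393]
pivotend [-0.0514  0.0001] [0.53070778 0.21932873 0.11439408]
base [-0.0545 -0.1285]
0.5117971637613197 0.24365632882600805
t 5.25 tcp [0.5687 0.0935 0.2723] phi -172.95 F [-0.9  0.8 -0.4] op 0.0949
 units now [1.27 5.2  0.08] after turn [2.89 4.5  0.08] turn 0.0529
```

Request:
send_rows(increments=[[[0,0,0,0.0265,-1],[0,0,0,0.0265,-1],[0.58,0.9,0,0,-1],[0.58,0.9,0,0,-1],[0.58,0.9,0,0,-1],[0.58,0.9,0,0,-1],[0.58,0.9,0,0,-1],[0,0,0,0,-1],[0,0,0,0,-1],[0,0,0.5,0,-1]]])

```text
clock: 6.5
ee_pos: [0.5134, 0.2404, 0.2584]
eef_rot: [0.106, 0.994, -0.005, -0.01]
ft_force: [0.1, 0.6, 0.1]
opening: 0.0019
```

```bash
python3 -c "
from h import *
x,y=dw(-.075,.02);go(x,y,.185,168)
x,y=dw(-.075,-.035);go(x,y,.185,168)
"
```

```text
t 6.5 tcp [0.5134 0.2404 0.2584] phi 167.79 F [0.1 0.6 0.1] op 0.0019
 units now [0.08 0.09 2.45] after turn [0.08 0.09 2.45] turn -0.0006
t 6.5 tcp [0.5134 0.2404 0.2584] phi 167.79 F [0.1 0.6 0.1] op 0.0019
 units now [ 0.07 -1.74  2.45] after turn [ 0.08 -1.74  2.45] turn -0.0006
```

Request:
send_rows(increments=[[[0,0,0.8,0,-1],[0,0,0.8,0,-1],[0,0,0.8,0,-1],[0,-0.1,0,0,-1],[0,-0.4,0,0,-1],[0,-0.4,0,0,-1],[0,-0.4,0,0,-1],[0,-0.3,0,0,-1],[0,-0.2,0,0,-1],[0,-0.1,0,0,-1]]])

```text
clock: 7.75
ee_pos: [0.4986, 0.1845, 0.1865]
eef_rot: [0.106, 0.994, -0.006, -0.011]
ft_force: [0.5, 0.9, -0.3]
opening: 0.0006
```

```bash
cat > lev.py <<'E'
from h import *
s,_,_=pose();print('tcp_d',wd(s['ee_pos']),s['ee_pos'][2],'F',np.round(s['ft_force'],1))
for n in ('side','scene'):
    f=grab(n);X=cloud(f);Xd=(X[...,:2]-C)@np.stack([XD,YD],1)
    m=(Xd[...,0]>-.1)&(Xd[...,0]<-.055)&(abs(Xd[...,1])<.11)&(X[...,2]>.19)&(X[...,2]<.25)&(f['img'].max(-1)<70)
    print(n,m.sum(),np.round(np.nanmean(Xd[m],0),4) if m.any() else '',np.round(X[m][:,2].mean(),3) if m.any() else '')
E
python3 lev.py
```

```text
tcp_d [-0.0757 -0.0406] 0.1864628324759937 F [ 0.5  0.9 -0.3]
side 63 [-0.0721 -0.0306] 0.231
scene 57 [-0.0633 -0.0435] 0.207
```

Request:
send_rows(increments=[[[0,-0.1,0,0,-1],[0,-0.1,0,0,-1],[0,-0.1,0,0,-1],[0,-0.05,0,0,-1],[0,0,0,0,-1],[0,0,0,0,-1],[0,0,0,0,-1],[0,0,0,0,-1],[0,0,0,0,-1],[0,0,0,0,-1]]])

```text
clock: 9.1
ee_pos: [0.4968, 0.1762, 0.187]
eef_rot: [0.106, 0.994, -0.004, -0.011]
ft_force: [1.6, 6.7, 0.3]
opening: 0.0003
```

```bash
python3 -c "
from h import *
s,_,_=pose();print('tcp_d',wd(s['ee_pos']),s['ee_pos'][2],'F',np.round(s['ft_force'],1))
f=grab('side');g=grab('scene')
cv2.imwrite('pics/lev1.png',np.hstack([cv2.resize(cv2.cvtColor(x,cv2.COLOR_RGB2BGR),(400,500),interpolation=3) for x in (f['img'][260:360,300:380],g['img'][110:210,260:340])]))
"
```

```text
tcp_d [-0.0756 -0.0491] 0.1869721865237926 F [1.6 6.7 0.3]
```

View pics/lev1.png

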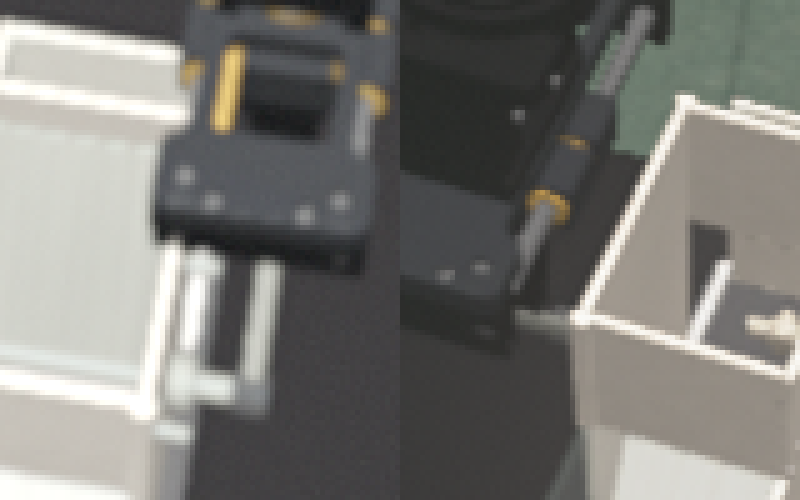

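```bash
python3 -c "
from h import *
for n in ('w3','w2','scene'):
    X=cloud(pickle.load(open(n+'.pkl','rb'))).reshape(-1,3)
    X=X[(X[:,0]>.62)&(X[:,0]<.75)&(X[:,1]>-.22)&(X[:,1]<-.05)]
    for a,b in ((.03,.08),(.08,.14),(.14,.25)):
        Q=X[(X[:,2]>a)&(X[:,2]<b)]
        if len(Q)>20: print(n,a,b,len(Q),np.percentile(Q,1,axis=0).round(3),np.percentile(Q,99,axis=0).round(3))
x,y=dw(-.075,-.0);go(x,y,.187,168)
go(.5665,-.0716,.1,110)
"
```

```text
w3 0.03 0.08 1528 [ 0.661 -0.139  0.031] [ 0.71  -0.091  0.08 ]
w3 0.08 0.14 606 [ 0.661 -0.144  0.08 ] [ 0.695 -0.091  0.106]
w2 0.03 0.08 1226 [ 0.66  -0.158  0.031] [ 0.75  -0.052  0.08 ]
w2 0.08 0.14 1879 [ 0.661 -0.158  0.081] [ 0.688 -0.098  0.121]
w2 0.14 0.25 1001 [ 0.674 -0.148  0.145] [ 0.71  -0.109  0.191]
scene 0.03 0.08 473 [ 0.663 -0.161  0.031] [ 0.75  -0.051  0.079]
scene 0.08 0.14 790 [ 0.664 -0.161  0.082] [ 0.727 -0.107  0.139]
scene 0.14 0.25 362 [ 0.664 -0.163  0.142] [ 0.712 -0.111  0.191]
t 9.2 tcp [0.4968 0.1762 0.187 ] phi 167.88 F [1.5 7.2 0.3] op 0.0005
 units now [-0.02  1.64 -0.  ] after turn [-0.02  1.64 -0.  ] turn -0.0003
t 9.2 tcp [0.4968 0.1762 0.187 ] phi 167.88 F [1.5 7.2 0.3] op 0.0005
 units now [-4.01 -7.59  2.9 ] after turn [-8.56 -0.64  2.9 ] turn 0.1608
```

Request:
send_rows(increments=[[[0,0.4,0,0,-1],[0,0.2,-0.5,0,-1],[0,0,-1,0,-1],[0,0,-1,0,-1],[0,0,-0.5,0.0268,-1],[0,0,0,0.0268,-1],[0,0,0,0.0268,0],[0,0,0,0.0268,0],[0,0,0,0.0268,0],[0,0,0,0.0268,0]]])

```text
clock: 10.45
ee_pos: [0.5025, 0.193, 0.2773]
eef_rot: [0.576, 0.817, -0.01, -0.006]
ft_force: [0.1, 0.9, -1.0]
opening: 0.0352
```

```bash
python3 -c "
from h import *
go(.5665,-.0716,.1,110)
g=grab('scene','s4.png')
f=grab('side')
cv2.imwrite('pics/lev2.png',np.hstack([cv2.resize(cv2.cvtColor(x,cv2.COLOR_RGB2BGR),(400,500),interpolation=3) for x in (f['img'][260:360,300:380],g['img'][110:210,260:340])]))
X=cloud(f);Xd=(X[...,:2]-C)@np.stack([XD,YD],1)
m=(Xd[...,0]>-.095)&(Xd[...,0]<-.055)&(abs(Xd[...,1])<.11)&(X[...,2]>.17)&(X[...,2]<.24)
print(m.sum(),np.nanmedian(Xd[m],0),np.nanmedian(X[m],0))
"
```

```text
t 10.45 tcp [0.5025 0.193  0.2773] phi 109.68 F [ 0.1  0.9 -1. ] op 0.0352
 units now [-9.02 -0.96  5.91] after turn [-9.02 -1.01  5.91] turn -0.0009
184 [-0.07356461 -0.06120118] [0.49719978 0.16396201 0.20592078]
```

Request:
send_rows(increments=[[[-1,-0.1,0,0,0],[-1,-0.1,0,0,0],[-1,-0.1,0,0,0],[-1,-0.1,0,0,0],[-1,-0.1,0,0,0],[-1,-0.1,0.8,0,0],[-1,-0.1,0.8,0,0],[-1,-0.1,0.8,0,0],[-1,-0.15,0.8,0,0],[0,0,0.8,0,0]]])

```text
clock: 11.8
ee_pos: [0.5655, -0.0736, 0.157]
eef_rot: [0.573, 0.819, -0.011, -0.006]
ft_force: [0.4, 1.2, 0.8]
opening: 0.0475
```

```bash
cat > fa.py <<'E'
from h import *
import sys
f=grab('wrist',sys.argv[1]);X=cloud(f)
m=(X[...,2]>.004)&(X[...,2]<.03)&(X[...,0]>.53)&(X[...,0]<.61)&(X[...,1]>-.18)&(X[...,1]<-.03)
n,l,s,c=cv2.connectedComponentsWithStats(m.astype(np.uint8))
for i in range(1,n):
    if s[i,4]>100:
        Q=X[l==i];q=cv2.minAreaRect(Q[:,:2].astype(np.float32));T=Q[Q[:,2]>np.percentile(Q[:,2],97)-.003][:,:2]
        print(s[i,4],c[i].round(1),np.round(q[0],4),np.round(q[1],4),round(q[2],1),Q[:,2].max().round(3),'top',cv2.minAreaRect(T.astype(np.float32)))
go(.5665,-.0716,.003,110)
E
python3 fa.py w5.png
```

```text
575 [327.6 224.7] [ 0.5671 -0.0716] [0.0147 0.0358] 21.8 0.017 top ((0.5671179294586182, -0.06994546204805374), (0.025329289957880974, 0.016006778925657272), 88.78291320800781)
772 [301.4 293. ] [ 0.5686 -0.1385] [0.03   0.0364] 51.4 0.018 top ((0.5646256804466248, -0.1385745406150818), (0.028268994763493538, 0.028962822631001472), 84.38323211669922)
t 11.85 tcp [ 0.5631 -0.0724  0.153 ] phi 110.07 F [-1.4 -0.3 -2.2] op 0.0476
 units now [-0.01  0.12  5.  ] after turn [-0.01  0.12  5.  ] turn 0.0002
```

Request:
send_rows(increments=[[[0,0.14,0.3,-0.005,0],[0,0,0.9,0,0],[0,0,0.9,0,0],[0,0,0.9,0,0],[0,0,0.9,0,0],[0,0,0.7,0,0],[0,0,0.35,0,0],[0,0,0,0,0],[0,0,0,0,-1],[0,0,0,0,-1]]], newtons=20)

```text
clock: 13.1
ee_pos: [0.5664, -0.0717, 0.0098]
eef_rot: [0.561, 0.828, -0.01, -0.006]
ft_force: [0.2, -0.0, 0.3]
opening: 0.0327
```

```bash
python3 -c "
from h import *
go(.567,-.0716,.003,112)"
```

```text
t 13.1 tcp [ 0.5664 -0.0717  0.0098] phi 111.8 F [ 0.2 -0.   0.3] op 0.0327
 units now [-0.    0.02  0.23] after turn [-0.    0.02  0.23] turn -0.0005
```

Request:
send_rows(increments=[[[0,0,0.15,0,-0.3],[0,0,0.08,0,-0.3],[0,0,0,0,-1],[0,0,0,0,-1],[0,0,0,0,-1],[0,0,0,0,-1],[0,0,0,0,-1],[0,0,-0.3,0,-1],[0,0,-0.5,0,-1],[0,0,-0.5,0,-1]]])

```text
clock: 14.35
ee_pos: [0.5667, -0.0713, 0.0423]
eef_rot: [0.561, 0.828, -0.01, -0.007]
ft_force: [0.3, -0.2, -0.0]
opening: 0.0155
```

```bash
python3 -c "
from h import *
x,y=dw(0,0);go(x,y,.26,168)"
```

```text
t 14.35 tcp [ 0.5667 -0.0713  0.0423] phi 111.79 F [ 0.3 -0.2 -0. ] op 0.0155
 units now [ 8.48  3.91 -7.26] after turn [ 1.47  9.22 -7.26] turn -0.1561
```

Request:
send_rows(increments=[[[0,0,-0.9,-0.026,-1],[0,0,-0.95,-0.026,-1],[0,0,-0.95,-0.026,-1],[0,0,-0.95,-0.026,-1],[0,0,-0.95,-0.026,-1],[0,0,-0.95,-0.026,-1],[0,0,-0.95,0,-1],[0,0,-0.95,0,-1],[0,0,0,0,-1],[0.1,0.8,0,0,-1]]])

```text
clock: 15.6
ee_pos: [0.5732, -0.0457, 0.2666]
eef_rot: [0.106, 0.994, -0.006, -0.011]
ft_force: [-0.1, 0.1, -0.8]
opening: 0.0155
```

Request:
send_rows(increments=[[[0.14,0.93,0,0,-1],[0.14,0.93,0,0,-1],[0.14,0.93,0,0,-1],[0.14,0.93,0,0,-1],[0.14,0.93,0,0,-1],[0.14,0.93,0,0,-1],[0.14,0.93,0,0,-1],[0.14,0.93,0,0,-1],[0.14,0.93,0,0,-1],[0,0,0,0,-1]]])

```text
clock: 16.85
ee_pos: [0.5881, 0.2096, 0.2625]
eef_rot: [0.104, 0.995, -0.006, -0.012]
ft_force: [1.0, -1.0, -0.0]
opening: 0.0156
```

```bash
python3 -c "
from h import *
x,y=dw(0,0);go(x,y,.205,168)"
```

```text
t 16.85 tcp [0.5881 0.2096 0.2625] phi 168.08 F [ 1. -1. -0.] op 0.0156
 units now [ 0.22 -0.08  1.92] after turn [ 0.22 -0.09  1.92] turn 0.0002
```

Request:
send_rows(increments=[[[0.22,0.2,0.3,0,-1],[0,0,0.7,0,-1],[0,0,0.7,0,-1],[0,0,0.5,0,-1],[0,0,0,0,-1],[0,0,0,0,-0.2],[0,0,0,0,-0.1],[0,0,0,0,-0.1],[0,0,0,0,-0.1],[0,0,-0.5,0,-0.1]]])

```text
clock: 18.1
ee_pos: [0.5817, 0.2149, 0.2122]
eef_rot: [0.105, 0.994, -0.006, -0.012]
ft_force: [0.0, -0.3, 0.1]
opening: 0.0425
```

Request:
send_rows(increments=[[[0,0,-1,0,-0.1],[0,0,-1,0,-0.1],[0.8,-0.5,-0.5,0,-0.1],[0.8,-0.8,0,0,-1],[0.8,-0.8,0,0,-1],[0.4,-0.9,0,0,-1],[0,-0.9,0,0,-1],[0,0,0,0,-1],[0,0,0,0,-1],[0,0,0,0,-1]]])

```text
clock: 19.35
ee_pos: [0.478, 0.1196, 0.2917]
eef_rot: [0.105, 0.994, -0.006, -0.011]
ft_force: [-0.0, 0.4, 0.6]
opening: 0.0004
```

```bash
python3 -c "
from h import *
x,y=dw(-.075,-.125);go(x,y,.185,168)
f=grab('wrist','w6.png')
"
```

```text
t 19.35 tcp [0.478  0.1196 0.2917] phi 167.98 F [-0.   0.4  0.6] op 0.0004
 units now [-0.24 -0.55  3.56] after turn [-0.24 -0.55  3.56] turn -0.0001
```

View pics/w6.png

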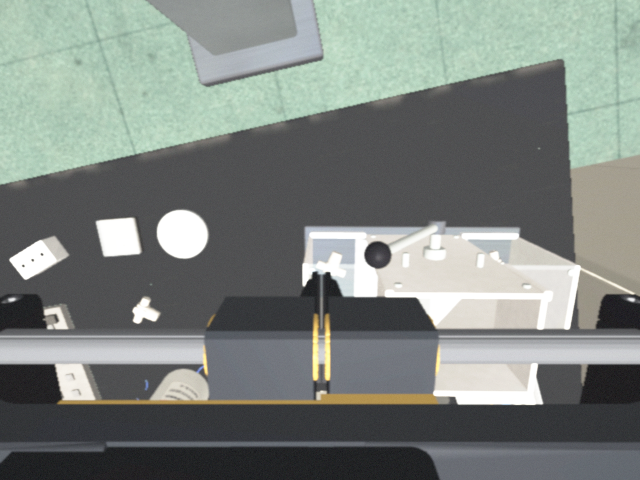

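```bash
python3 -c "
from h import *
f=grab('side');g=grab('scene')
cv2.imwrite('pics/chk.png',np.hstack([cv2.resize(cv2.cvtColor(x,cv2.COLOR_RGB2BGR),(400,500),interpolation=3) for x in (f['img'][255:380,270:370],g['img'][115:240,275:375])]))
"
```

```text
(no output)
```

View pics/chk.png

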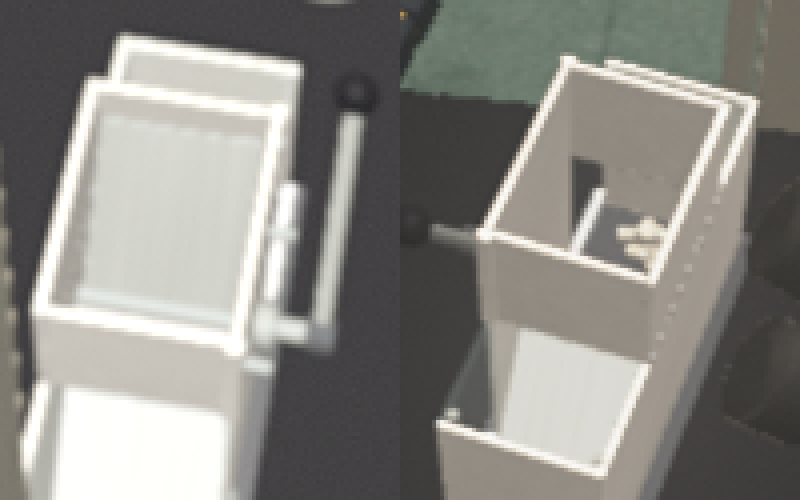

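Request:
send_rows(increments=[[[-0.24,-0.55,0,0,-1],[0,0,0.9,0,-1],[0,0,0.9,0,-1],[0,0,0.9,0,-1],[0,0,0.9,0,-1],[0,0,0,0,-1],[0,0.5,0,0,-1],[0,0.5,0,0,-1],[0,0.5,0,0,-1],[0,0.5,0,0,-1]]])

```text
clock: 20.75
ee_pos: [0.4923, 0.1601, 0.1842]
eef_rot: [0.105, 0.994, -0.006, -0.01]
ft_force: [0.2, -3.0, 3.1]
opening: 0.0002
```

```bash
python3 -c "
from h import *
x,y=dw(-.075,.049);go(x,y,.187,168)
"
```

```text
t 20.75 tcp [0.4923 0.1601 0.1842] phi 167.97 F [ 0.2 -3.   3.1] op 0.0002
 units now [-0.05  3.83 -0.09] after turn [-0.06  3.83 -0.09] turn -0.0001
```

Request:
send_rows(increments=[[[0,0.5,0,0,-1],[0,0.5,0,0,-1],[0,0.5,0,0,-1],[0,0.5,0,0,-1],[0,0.5,0,0,-1],[0,0.5,0,0,-1],[0,0.4,0,0,-1],[0,0.2,0,0,-1],[0,0.1,0,0,-1],[0,0,0,0,-1]]])

```text
clock: 22.0
ee_pos: [0.5147, 0.2678, 0.1815]
eef_rot: [0.105, 0.994, -0.006, -0.011]
ft_force: [0.2, 0.5, -0.4]
opening: 0.0002
```

```bash
python3 -c "
from h import *
x,y=dw(-.075,.049);go(x,y,.187,168)
"
```

```text
t 22.0 tcp [0.5147 0.2678 0.1815] phi 167.93 F [ 0.2  0.5 -0.4] op 0.0002
 units now [-0.07  0.16 -0.18] after turn [-0.07  0.16 -0.18] turn -0.0002
```

Request:
send_rows(increments=[[[0,0.1,0,0,-1],[0,0.1,0,0,-1],[0,0.08,0,0,-1],[0,0,0,0,-1],[0,0,0,0,-1],[0,0,0,0,-1],[0,0,0,0,-1],[0,0,0,0,-1],[0,0,0,0,-1],[0,0,0,0,-1]]])

```text
clock: 23.25
ee_pos: [0.5154, 0.2707, 0.1808]
eef_rot: [0.105, 0.994, -0.012, -0.012]
ft_force: [-3.7, -16.5, 3.6]
opening: 0.0004
```

```bash
cat lev.py >/dev/null; python3 -c "
from h import *
s,_,_=pose();print(wd(s['ee_pos']))
go(.568,-.1385,.15,140-360)
"
```

```text
[-0.0771  0.0472]
t 23.25 tcp [0.5154 0.2707 0.1808] phi 167.88 F [ -3.7 -16.5   3.6] op 0.0004
 units now [ -4.58 -12.97   1.03] after turn [-10.11  -9.32   1.03] turn 0.0774
```

Request:
send_rows(increments=[[[0,-0.5,0,0,-1],[0,-0.2,-0.5,0,-1],[0,0,-1,0,-1],[0,0,-1,0,-1],[0,0,-0.8,0,-1],[0,0,0,0.0258,-1],[0,0,0,0.0258,-1],[0,0,0,0.0258,0.25],[0,0,0,0,0.25],[0,0,0,0,0.25]]])

```text
clock: 24.5
ee_pos: [0.5144, 0.2563, 0.2812]
eef_rot: [0.34, 0.94, -0.008, -0.009]
ft_force: [1.0, 0.1, 0.3]
opening: 0.0251
```

```bash
python3 -c "
from h import *
go(.568,-.1385,.14,141)
f=grab('side');g=grab('scene')
X=cloud(f);Xd=(X[...,:2]-C)@np.stack([XD,YD],1)
m=(Xd[...,0]>-.095)&(Xd[...,0]<-.055)&(abs(Xd[...,1])<.11)&(X[...,2]>.17)&(X[...,2]<.24)
print(m.sum(),np.nanmedian(Xd[m],0),np.nanmedian(X[m],0))
cv2.imwrite('pics/chk2.png',np.hstack([cv2.resize(cv2.cvtColor(x,cv2.COLOR_RGB2BGR),(400,500),interpolation=3) for x in (f['img'][255:380,270:370],g['img'][115:240,275:375])]))
"
```

```text
t 24.5 tcp [0.5144 0.2563 0.2812] phi 140.21 F [1.  0.1 0.3] op 0.0251
 units now [-9.8  -8.97  4.71] after turn [-9.67 -9.1   4.71] turn -0.0022
117 [-0.07343182  0.07216632] [0.52382177 0.29454679 0.21315966]
```

View pics/chk2.png

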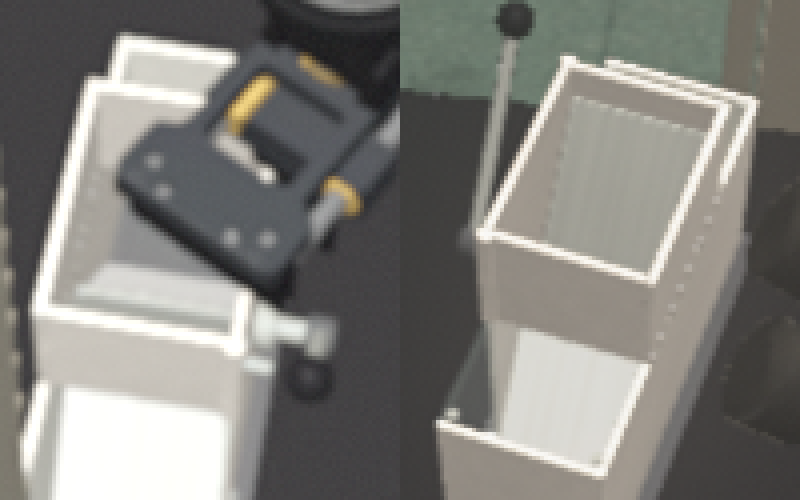

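Request:
send_rows(increments=[[[-0.98,-0.9,0,0,0.25],[-0.98,-0.9,0,0,0.25],[-0.98,-0.9,0,0,0.25],[-0.98,-0.9,0,0,0.25],[-0.98,-0.9,0,0,0.25],[-0.98,-0.9,0,0,0.25],[-0.98,-0.9,0.8,0,0.25],[-0.98,-0.9,0.8,0,0.25],[-0.98,-0.9,0.8,0,0.25],[-0.98,-0.9,0.8,0,0.25]]])

```text
clock: 25.85
ee_pos: [0.5644, -0.1418, 0.1864]
eef_rot: [0.341, 0.94, -0.008, -0.009]
ft_force: [1.0, 0.0, -0.3]
opening: 0.0593
```

```bash
sed -i 's/^go(.*/go(.568,-.1385,.003,141)/' fa.py; python3 fa.py w8.png
```

```text
704 [327.1 222. ] [ 0.568  -0.1387] [0.0292 0.036 ] 50.6 0.017 top ((0.5683894753456116, -0.1425064653158188), (0.02900891937315464, 0.02746303752064705), 19.538043975830078)
t 25.9 tcp [ 0.5627 -0.1453  0.1823] phi 139.97 F [-1.3 -2.4 -1.9] op 0.0592
 units now [0.01 0.29 5.98] after turn [0.01 0.29 5.98] turn -0.0029
```

Request:
send_rows(increments=[[[0,0.29,0.3,-0.002,0.25],[0,0,0.9,0,0.25],[0,0,0.9,0,0.25],[0,0,0.9,0,0.25],[0,0,0.9,0,0.25],[0,0,0.9,0,0.25],[0,0,0.7,0,0.25],[0,0,0.4,0,0.25],[0,0,0,0,0.25],[0,0,0,0,0.25]]])

```text
clock: 27.15
ee_pos: [0.5666, -0.1356, 0.0108]
eef_rot: [0.335, 0.942, -0.008, -0.009]
ft_force: [-0.1, 0.1, 0.6]
opening: 0.0592
```

```bash
python3 -c "
from h import *
go(.568,-.1386,.003,141)"
```

```text
t 27.15 tcp [ 0.5666 -0.1356  0.0108] phi 140.8 F [-0.1  0.1  0.6] op 0.0592
 units now [-0.1  -0.05  0.26] after turn [-0.1  -0.05  0.26] turn -0.0006
```

Request:
send_rows(increments=[[[-0.1,-0.05,0.15,0,0.25],[0,0,0.1,0,0.25],[0,0,0,0,-1],[0,0,0,0,-1],[0,0,0,0,-1],[0,0,0,0,-1],[0,0,0,0,-1],[0,0,0,0,-1],[0,0,-0.3,0,-1],[0,0,-0.5,0,-1]]])

```text
clock: 28.4
ee_pos: [0.5671, -0.1382, 0.0266]
eef_rot: [0.335, 0.942, -0.008, -0.01]
ft_force: [0.6, -1.7, 0.3]
opening: 0.0297
```

```bash
python3 -c "
from h import *
x,y=dw(0,-.005);go(x,y,.27,168)"
```

```text
t 28.4 tcp [ 0.5671 -0.1382  0.0266] phi 140.8 F [ 0.6 -1.7  0.3] op 0.0297
 units now [ 6.87  9.1  -8.11] after turn [ 1.95 11.23 -8.11] turn -0.0756
```

Tee is held (29.7 mm). Lift, turn, carry.

Request:
send_rows(increments=[[[0,0,-0.9,-0.0252,-1],[0,0,-0.9,-0.0252,-1],[0,0,-0.9,-0.0252,-1],[0,0,-0.9,0,-1],[0,0,-0.9,0,-1],[0,0,-0.9,0,-1],[0,0,-0.9,0,-1],[0,0,-0.9,0,-1],[0,0,-0.9,0,-1],[0.1,0.8,0,0,-1]]])

```text
clock: 29.65
ee_pos: [0.5765, -0.1131, 0.2739]
eef_rot: [0.105, 0.994, -0.007, -0.008]
ft_force: [-0.2, 0.3, -1.5]
opening: 0.0298
```

Request:
send_rows(increments=[[[0.18,0.95,0,0,-1],[0.18,0.95,0,0,-1],[0.18,0.95,0,0,-1],[0.18,0.95,0,0,-1],[0.18,0.95,0,0,-1],[0.18,0.95,0,0,-1],[0.18,0.95,0,0,-1],[0.18,0.95,0,0,-1],[0.18,0.95,0,0,-1],[0.18,0.95,0,0,-1]]])

```text
clock: 30.9
ee_pos: [0.5814, 0.179, 0.2676]
eef_rot: [0.104, 0.994, -0.006, -0.01]
ft_force: [0.2, -1.0, 0.2]
opening: 0.0295
```

```bash
python3 -c "
from h import *
x,y=dw(0,-.005);go(x,y,.207,168)"
```

```text
t 30.9 tcp [0.5814 0.179  0.2676] phi 168.02 F [ 0.2 -1.   0.2] op 0.0295
 units now [0.22 0.79 2.02] after turn [0.22 0.79 2.02] turn 0.0
```

Request:
send_rows(increments=[[[0.2,0.55,0,0,-1],[0,0,0.7,0,-1],[0,0,0.7,0,-1],[0,0,0.7,0,-1],[0,0,0,0,-1],[0,0,0,0,0.2],[0,0,0,0,0.2],[0,0,0,0,0.2],[0,0,0,0,0.2],[0,0,0,0,0.2]]])

```text
clock: 32.15
ee_pos: [0.5776, 0.1949, 0.2032]
eef_rot: [0.104, 0.994, -0.006, -0.011]
ft_force: [-0.7, 0.9, -0.2]
opening: 0.057
```

Request:
send_rows(increments=[[[0,0,-0.6,0,0.2],[0,0,-1,0,0.2],[0,0,-1,0,0.2],[0,-0.8,-0.4,0,0.2],[0,-0.9,0,0,0.2],[0,-0.9,0,0,0.2],[0,-0.9,0,0,0.2],[0,-0.4,0,0,0.2],[0,0,0,0,0.2],[0,0,0,0,0.2]]])

```text
clock: 33.4
ee_pos: [0.5554, 0.0815, 0.2946]
eef_rot: [0.104, 0.994, -0.006, -0.011]
ft_force: [0.3, -0.2, 0.8]
opening: 0.0569
```

```bash
python3 -c "
from h import *
s,_,_=pose();print(s['clock'],wd(s['ee_pos']),s['ee_pos'],s['opening'])
f=grab('wrist');g=grab('scene')
bg=lambda x:cv2.cvtColor(x,cv2.COLOR_RGB2BGR)
cv2.imwrite('pics/fin.png',np.hstack([cv2.resize(bg(f['img'][:330]),(480,248)),np.zeros((248,0,3),np.uint8)]))
a=cv2.resize(bg(f['img'][100:330,250:640]),(480,283));b=cv2.resize(bg(g['img'][115:275,265:375]),(320,465),interpolation=3)
C=np.zeros((566,800,3),np.uint8);C[:283,:480]=a;C[283:531,:480]=cv2.resize(bg(f['img'][:330]),(480,248));C[:465,480:]=b
cv2.imwrite('pics/fin.png',C)
"
```

```text
33.4 [ 0.0014 -0.1295] [0.55543337 0.08154652 0.2945765 ] 0.05685447548641789
```

View pics/fin.png

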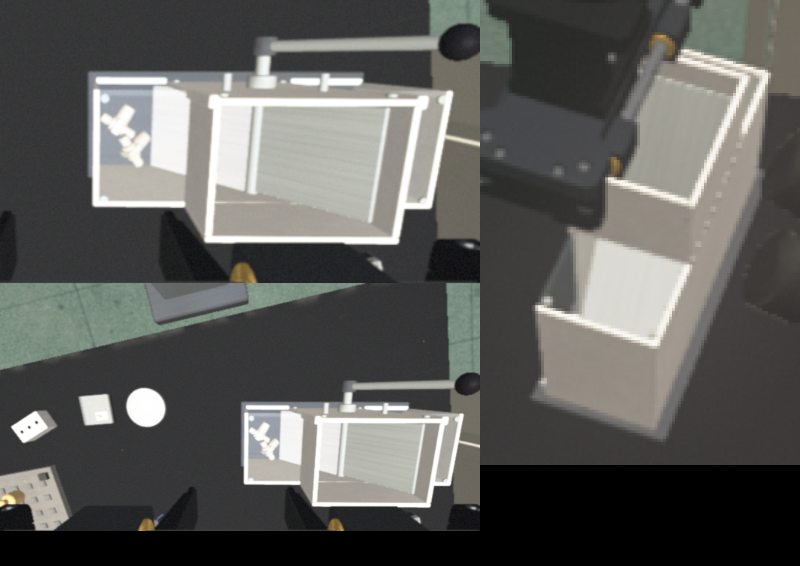

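Both tees lie in the right bay, the lever still leans fully left, and the bystanders in view are undisturbed. The robot touches nothing.

```bash
python3 -c "
from h import *
print(r.job_done())"
```

```text
the job is handed in; nothing more can be done
None
```

Both loose adapters are sorted and the job is handed in, at about 33.5 s on the robot's clock.

- **Where they go:** The wrist camera showed the reference tee in the right bay and the reference straight in the left.
- **Straight:** I pushed the lever fully right. It stopped at about 7 N, and the measured position fits -0.61. I then dropped the straight in, and the picture afterwards showed two straights on the left bay floor.
- **Tee:** I pushed the lever fully left. It stopped at about 16 N, with the knob about 72 mm off the middle. I then dropped the tee in, and the last picture showed two tees in the right bay, with the lever still left.
- **Bystanders:** The dish, small box and drilled block looked undisturbed in the last picture. The bottle was out of that frame; nothing I did came near enough to touch it, but I did not check it again.

No check failed. I did not look at the left bay again after the lever was thrown left, because the flap hid it.

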